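# Release a left-hand arbor nut and take out its clamp plate

### The arm

A 6-joint arm with a two-finger parallel gripper is mounted at the origin on a cart in front of the work surface, level with it; the furniture and walls round the work are solid. World frame = base frame: x ahead of the robot, y to its left, z up, the work surface at z = 0. Lengths are in mm, angles in rad, forces in N, time in s.
With the tool pointing down it reaches from about 325 to 750 mm from the base axis. Payload 7.6 kg.
Tool frame: the origin (TCP) lies at the very end of the fingers, on their centre line; the grasp point (between the pads) lies 19 mm behind it (bot.pinch_z is the z of the grasp point in the tool frame, in mm); z points along the fingers, y is the direction in which the jaws open and shut (so a half turn about z gives the same grasp; the last joint's range is limited). The gripper opens to 85 mm and grips with 20 to 120 N. Pads are 22 mm wide; open, the fingers measure 114 mm over their backs; the gripper's body (76 mm by 85 mm) begins 54 mm behind the grasp point. The pads swing forward as they close: fully open they stand 13 mm farther back than shut.
Start: joints at [-0.07, 0.052, 1.401, -0, 1.689, -0.07], TCP at [525.02, 0.022, 231.323] pointing down, gripper open.
Joint ranges: [-2.9, 2.9], [-0.91, 2.17], [0.12, 2.37], [-1.06, 4.2], [0.26, 2.73], [-2.93, 2.93]. Speed limits (rad/s): [2.57, 2.57, 3.01, 3.14, 3.14, 3.14].

### API

Orientations are given as a rotation vector (axis times angle).
In Python, from rig import bot gives the robot as it stands. The module is installed in compiled form; this text tells all that it offers.
- The arm moves only by the tool apply_moves, never from a script. Its argument "motion" is a list of rows, each an object of numbers: "hand": the opening, from 0 (shut) to 1 (fully open); "dx", "dy", "dz": the shift along the tool's x, y, z in mm; "spin": the turn about the tool's z in rad. A call has 1 to 20 rows; each row shifts and turns the pose as measured when the row begins, along the tool's axes as they then stand; what a row does not reach is not made up. A row lasts 1/10 s, in which the tool goes at most 50 mm and 8.59 degrees, less where a joint would pass 70% of its speed; a pose out of reach is approached as far as the arm can. A call is refused whole if a number of a shift passes 50 or a number of a turn 0.15, either way. A call with a gripper value outside its range is refused whole. The fingers move at their own pace and stop on an object; the grip force is fixed at half the most. Time passes only in rows, so rows that do not move let the fingers close. It gives the time, the measured TCP pose, the force and the opening at its end, in the units of the state.
- bot.get_state(): the state, without advancing time (a new reading comes with each control period).
- bot.get_image(name): name is "scene" or "side" or "wrist"; returns a dict with "image" (480x640x3 uint8, blue, green, red), "fovy" (degrees; the focal length in pixels is half the picture's height over the tangent of half this angle, whatever the lens; pixels are square), "cx", "cy" (the principal point, pixels), "R" (3x3) and "t" (3): a world point X has camera coordinates R X + t; the wrist camera has in their place "mount" (4x4, takes a point from camera to tool coordinates, whose origin is the TCP and whose axes are the flange's). Camera axes: x right, y down, z forward; pixel columns grow to the right and rows downward; lengths in mm; the calibration is good to about 2 mm. A picture is of the moment at which its call begins: read the wrist's pose just before it. There is no depth.
- bot.hand_in(): hands the job in, once; it reports no verdict.
The state is a dict: "time": time; "joints": joint angles; "qvel": joint speeds; "effort": joint torques, N m; "tcp_pos": TCP position; "tool_rot": TCP orientation; "wrist_force": force on the tool from outside, world axes, zero at the start; "ft_torque": the same for the moment, N m; "gripper_width": finger opening in mm.
Only numpy, scipy, OpenCV 4.12 (cv2) and the standard library are available. Lean on these libraries where they do the work, as an engineer would, in place of code of your own. Each camera call takes 0.05 s, during which the arm holds its last target.

### The job

The grinding wheel on the arbor stand has to be changed, so take off its horseshoe clamp plate. The wing nut has a left-hand thread: unscrew it clockwise as seen from above (never wring it the other way, that only jams it tighter) until it has let go of the plate, then draw the plate out sideways by its upright tab and lay it flat in the dark steel tray, without letting it fall. Leave the nut on its stud and do not disturb the tape measure, the tin or the masking tape.

Things in the scene. Friction and masses are not known exactly. Their poses are not given: they have to be found in the camera images.
- stand: Arbor stand fixed to the bench: grey base plate 120 x 110 x 12 mm, column, level grey grinding wheel (130 mm across, 40 to 60 mm above the bench) with a steel hub flange on it (72 mm across, top at 68 mm) and a 16 mm threaded stud standing up from its middle. Only the wing nut moves; the wheel cannot be lifted. Origin: on the stud's axis, at bench level; z up.
- wing_nut (a joint): Turn of the wing nut, rad. GROWS when turned CLOCKWISE seen from above (left-hand thread), raising the nut 2.86 mm per rad. Starts at 0 to 0.15; anticlockwise it jams at -0.25 (never below -0.18). The spigot that locks the plate is out of its pocket from 1.4 on (1.6 to 2.6 is safe); end stop 2.8. Takes about 0.15 N m; stays where it is left; never comes off the stud.
- wing_nut_bar (a point): Middle of the dark steel wing nut's upright bar, on the stud's axis, 113 mm above the bench at joint 0; rises and turns with the nut. Bar along this point's x: 90 mm long, 12 mm thick (y), 34 mm tall (17 mm below to 17 above this point; 12 above in the middle 25 mm). Below: a neck 24 mm across, then the flange (48 mm across, top 25 mm lower than this point) with a 30 mm spigot under it.
- clamp_plate: Loose aluminium horseshoe, about 0.12 kg, on the hub flange under the nut: a U 72 mm wide, 10 mm thick, slot 22 mm wide open to its -x (U ends 34 mm from the origin), arm with upright tab to +x. A 37 mm pocket, 5 mm deep, in its top takes the nut's spigot. Once free it slides out level along its own +x, clear after 65 mm. Origin: underside, at the start on the stud's axis, 68 mm above the bench; z up.
- plate_tab (a point): Place to hold the plate: in its upright tab, 8 mm thick (plate's y), 36 mm long (74 to 110 mm from the plate's origin along x), 40 mm tall from the plate's underside. Point: 94 mm along +x from the origin, 28 mm above the underside, 12 mm below the tab's top. Nothing beside or below the tab down to the bench. Axes as the plate's. At the start the tab points to the robot's left, within about 35 degrees.
- plate_mid (a point): Middle of the clamp plate's outline (146 x 72 mm), in its underside: 37 mm along the plate's x axis from its origin. The point's axes are those of the plate.
- tray: Open dark steel parts tray fixed on the bench to the left of the stand, 170 mm (its x) by 210 mm (its y) and 22 mm high; walls and floor 4 mm thick. Origin: middle of its underside, at bench level; z up.
- tape_measure: Yellow tape measure 32 x 74 x 60 mm standing on the bench to the right of the work. Leave alone.
- flux_tin: Round tin, 67 mm across and 31 mm high, on the bench behind the stand. Leave alone.
- masking_tape: Roll of masking tape, 100 mm across and 25 mm high, lying on the bench between and behind stand and tray. Leave alone.

How it is judged:
By the outcome, as a careful person would: the job done as asked, in the order asked, and still so for the second after the job is handed in, with the robot touching nothing.
It also fails if it takes over 59 s, if anything falls off the work surface, if the arm or the gripper's body presses on something with over 40 N, if the wrist force passes 120 N, or if a joint passes its speed limit or range.

## Working session

There is one attempt and no reset: what is moved stays moved. The work goes in short steps, Python scripts to look and compute and a tool call to move; the robot and the scene stay as the last step left them, time stands still between calls to the robot, and variables do not carry over. Pictures are saved under pics/ and viewed, and the job is handed in when it is done.

Besides the shell and the picture viewer there is one more tool, called after ">>>" as name(argument=value, ...), one argument or row to a line, values as JSON. apply_moves: Moves the arm, as the interface text tells. Its arguments: {"type":"object","properties":{"motion":{"type":"array"}},"required":["motion"]}

```bash
mkdir -p pics; cat > h.py <<'E'
import numpy as np, cv2
from scipy.spatial.transform import Rotation as Ro
from rig import bot
def grab(n,tag):
    s=bot.get_state(); d=bot.get_image(n); cv2.imwrite(f'pics/{tag}.png',d['image'])
    f=240/np.tan(np.radians(d['fovy'])/2)
    if 'mount' in d and n=='wrist':
        M=np.array(d['mount']); T=np.eye(4); T[:3,:3]=Ro.from_rotvec(s['tool_rot']).as_matrix(); T[:3,3]=s['tcp_pos']
        W=T@M; R=W[:3,:3].T; t=-R@W[:3,3]
    else: R=np.array(d['R']); t=np.array(d['t'])
    np.savez(f'pics/{tag}.npz',R=R,t=t,f=f,c=[d['cx'],d['cy']],img=d['image'])
    return load(tag)
def load(tag):
    return dict(np.load(f'pics/{tag}.npz'))
def plane(c,u,v,z):
    o=-c['R'].T@c['t']; r=c['R'].T@np.array([(u-c['c'][0])/c['f'],(v-c['c'][1])/c['f'],1])
    return o+r*(z-o[2])/r[2]
def proj(c,X):
    p=c['R']@np.array(X,float)+c['t']; return c['f']*p[:2]/p[2]+c['c']
E
python3 - <<'E'
from h import *
for n in ['scene','side','wrist']:
    c=grab(n,n+'0'); print(n,-c['R'].T@c['t'],c['f'],c['c'])
s=bot.get_state(); print(s, bot.pinch_z)
E
```

```text
scene [-33.95831298 848.72450139 556.38939143] 569.3552807208613 [318.65649958 247.09480478]
side [ 110.44089599 -697.55896476  581.32224564] 502.4134516304213 [315.61043154 231.83707867]
wrist [525.45832958  83.4963176  372.05314815] 407.7380875245389 [319.52500476 238.74196148]
{'time': 0.15, 'joints': array([-7.02951618e-02,  5.27070407e-02,  1.40145602e+00, -3.84459070e-05,
        1.68859198e+00, -7.03109158e-02]), 'qvel': array([ 0.00076608, -0.00085321, -0.0029594 , -0.00062585, -0.00024663,
       -0.00106424]), 'effort': array([ 9.01752592e-04, -3.81951857e+01, -3.60423374e+01, -3.57651027e-05,
        4.66565543e-03,  6.07237575e-05]), 'tcp_pos': array([5.24786180e+02, 2.98163407e-02, 2.30675981e+02]), 'tool_rot': array([-2.22082591e+00, -2.22085092e+00,  1.24215125e-03]), 'wrist_force': array([ 0.63552811, -0.32329473,  0.13285554]), 'ft_torque': array([-0.01577982, -0.0313479 ,  0.01943356]), 'gripper_width': 85.28942540234202} -18.700000000000003
```

View pics/scene0.png

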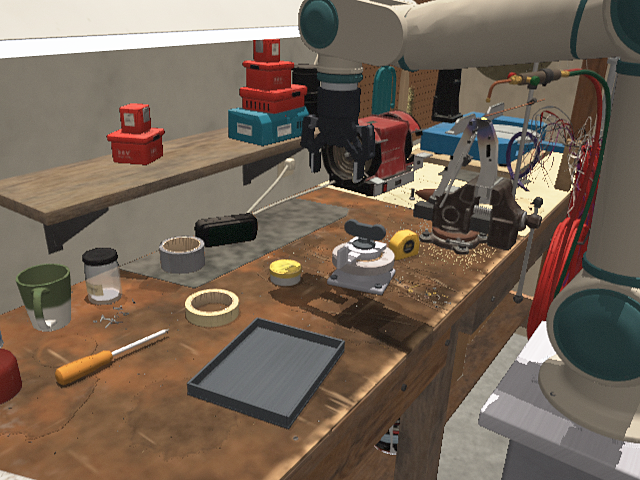

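View pics/side0.png

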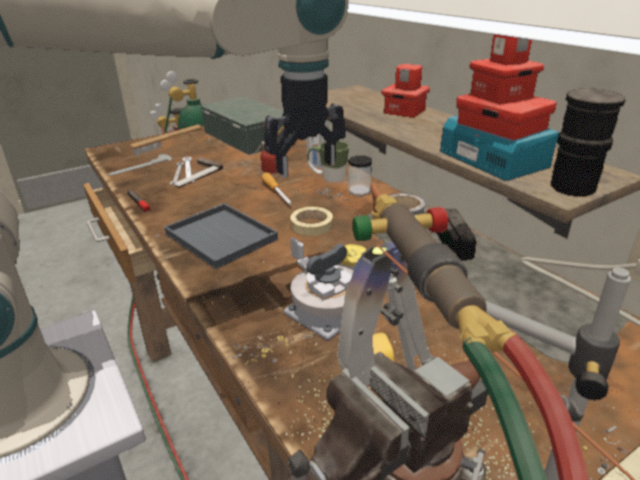

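View pics/wrist0.png

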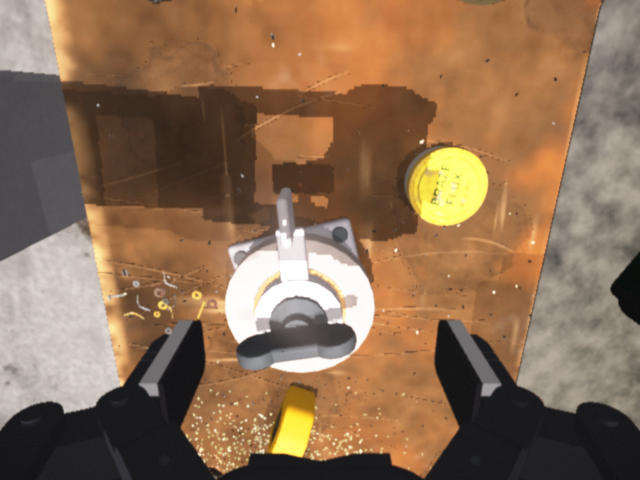

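The wrist view shows the nut bar from about (238,358) to (355,335), the tab at (286,190)–(293,275), and the tin at (447,187). The tape measure is at (293,425), just to the right of the stand. I'll enlarge the part around the nut.

```bash
python3 - <<'E'
from h import *
im=load('wrist0')['img'][170:390,200:400]
cv2.imwrite('pics/w0z.png',cv2.resize(im,None,fx=2.7,fy=2.7,interpolation=cv2.INTER_CUBIC))
im=load('scene0')['img'][200:310,280:430]
cv2.imwrite('pics/s0z.png',cv2.resize(im,None,fx=5,fy=5,interpolation=cv2.INTER_CUBIC))
E
```

```text
(no output)
```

View pics/w0z.png

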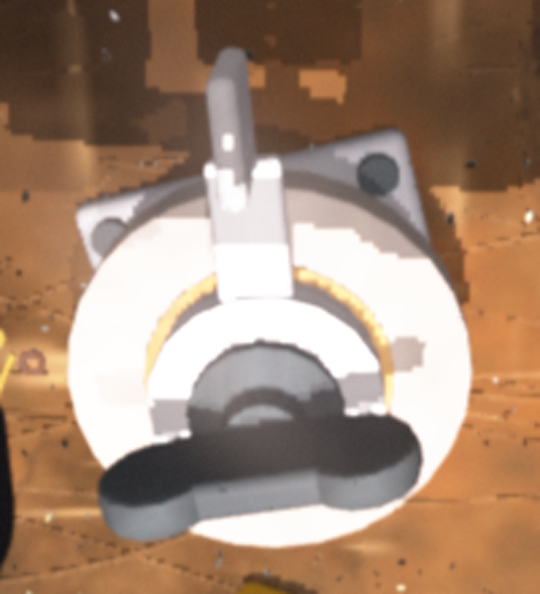

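View pics/s0z.png

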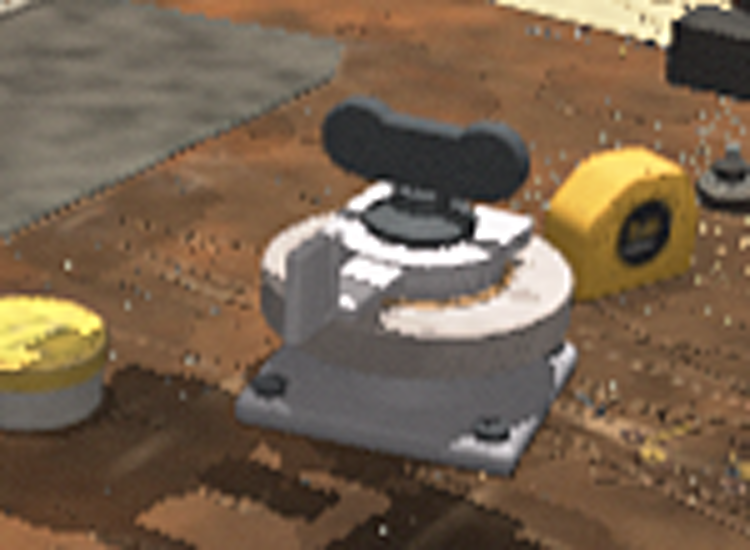

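```bash
cat >> h.py <<'E'
def ray(c,u,v):
    o=-c['R'].T@c['t']; r=c['R'].T@np.array([(u-c['c'][0])/c['f'],(v-c['c'][1])/c['f'],1]); return o,r/np.linalg.norm(r)
def tri(*cs):
    A=np.zeros((3,3));b=np.zeros(3)
    L=[ray(c,u,v) for c,u,v in cs]
    for o,r in L:
        P=np.eye(3)-np.outer(r,r);A+=P;b+=P@o
    X=np.linalg.solve(A,b); return X,[np.linalg.norm((np.eye(3)-np.outer(r,r))@(X-o)) for o,r in L]
E
python3 - <<'E'
from h import *
w=load('wrist0');s=load('scene0')
Z=lambda x,y:(200+x/2.7,170+y/2.7)
S=lambda x,y:(280+x/5,200+y/5)
print('end+x',tri((w,*Z(420,455)),(s,*S(322,135))))
print('end-x',tri((w,*Z(100,500)),(s,*S(530,165))))
print('mid',tri((w,*Z(262,478)),(s,*S(427,152))))
# wheel: left/right extremes z=60, bottom z=60
for p in [(68,360),(470,360),(269,548)]: print('wheel',plane(w,*Z(*p),60))
# tab top z=108 ends
for p in [(234,48),(235,200)]: print('tab',plane(w,*Z(*p),108))
# arm edges z=78 
for p in [(220,300),(293,297),(207,170),(282,165)]: print('arm',plane(w,*Z(*p),78))
# base front/left corners z=12
for p in [(78,212),(402,132)]: print('base',plane(w,*Z(*p),12))
# tray top corners scene z=22
for p in [(258,320),(344,341),(291,424),(188,387)]: print('tray',plane(s,*p,22))
sd=load('side0')
for p in [(222,206),(277,235),(215,262),(166,234)]: print('tray side',plane(sd,*p,22))
print('tape', [plane(w,*p,60) for p in [(302,385),(273,455)]])
print('tin', plane(w,447,187,31))
E
```

```text
end+x (array([552.82889719, -86.97702089, 107.70043883]), [np.float64(0.9528716777744132), np.float64(0.9528716777743285)])
end-x (array([462.90651869, -99.6347486 , 113.08815602]), [np.float64(0.8457636090081398), np.float64(0.845763609008129)])
mid (array([507.92724649, -94.91868206, 108.76118838]), [np.float64(0.38798247525638857), np.float64(0.38798247525631635)])
wheel [444.11142989 -83.9014807   60.        ]
wheel [571.83012683 -83.71371619  60.        ]
wheel [ 506.88936776 -155.23208781   60.        ]
tab [503.47203751  27.02347063 108.        ]
tab [502.70835465 -12.33264896 108.        ]
arm [494.92187046 -54.44416623  78.        ]
arm [516.35536291 -53.44877933  78.        ]
arm [492.47084343 -14.24681194  78.        ]
arm [513.60069447 -12.74225002  78.        ]
base [439.46747743 -51.69722628  12.        ]
base [551.93727774 -22.47601038  12.        ]
tray [545.52629256 198.3266739   22.        ]
tray [388.44866767 160.2521735   22.        ]
tray [335.48140376 371.76805972  22.        ]
tray [503.64937506 401.54633722  22.        ]
tray side [502.89569967 379.22704925  22.        ]
tray side [547.3070918 174.2376069  22.       ]
tray side [388.95495266 148.59682206  22.        ]
tray side [341.60083289 320.10665052  22.        ]
tape [array([ 508.87892067, -168.55897308,   60.        ]), array([ 478.90925044, -252.80997818,   60.        ])]
tin [633.02299201  11.35388472  31.        ]
```

Stud at about (508,-91): wheel centre and bar middle agree, and the bar measures 91 mm long. Bar yaw is about +8°, plate yaw about 93°. Next I move over the nut and turn the jaws across the bar.

>>> apply_moves(
  motion=[
    {"hand":1,"dx":-30,"dy":-6,"dz":0},
    {"hand":1,"dx":-30,"dy":-6,"dz":0},
    {"hand":1,"dx":-30,"dy":-5,"dz":0},
    {"hand":1,"spin":-0.15},
    {"hand":1,"spin":-0.15},
    {"hand":1,"spin":-0.15},
    {"hand":1,"spin":-0.15},
    {"hand":1,"spin":-0.15},
    {"hand":1,"spin":-0.15},
    {"hand":1,"spin":-0.15},
    {"hand":1,"spin":-0.15},
    {"hand":1,"spin":-0.15},
    {"hand":1,"spin":-0.15},
    {"hand":1,"spin":-0.15},
    {"hand":1,"spin":-0.06},
    {"hand":1},
  ],
)

```text
invalid input
```

```bash
python3 - <<'E'
from h import *
w=grab('wrist','w1'); s=bot.get_state(); print(s['joints'],s['tcp_pos'],Ro.from_rotvec(s['tool_rot']).as_matrix().round(3))
E
```

```text
[-7.03073656e-02  5.26103426e-02  1.40130494e+00  8.07820746e-06
  1.68859016e+00 -7.03093118e-02] [5.24834742e+02 3.29745206e-02 2.30802886e+02] [[-0.     1.    -0.001]
 [ 1.     0.     0.   ]
 [ 0.    -0.001 -1.   ]]
```

View pics/w1.png

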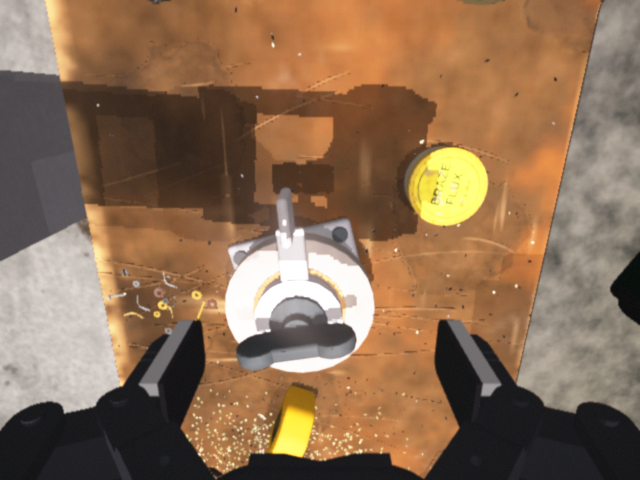

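The picture is unchanged, because the call was refused. All keys are probably required in every row.

>>> apply_moves(
  motion=[
    {"hand":1,"dx":-30,"dy":-6,"dz":0,"spin":0},
    {"hand":1,"dx":-30,"dy":-6,"dz":0,"spin":0},
    {"hand":1,"dx":-30,"dy":-5,"dz":0,"spin":0},
    {"hand":1,"dx":0,"dy":0,"dz":0,"spin":-0.14},
    {"hand":1,"dx":0,"dy":0,"dz":0,"spin":-0.14},
    {"hand":1,"dx":0,"dy":0,"dz":0,"spin":-0.14},
    {"hand":1,"dx":0,"dy":0,"dz":0,"spin":-0.14},
    {"hand":1,"dx":0,"dy":0,"dz":0,"spin":-0.14},
    {"hand":1,"dx":0,"dy":0,"dz":0,"spin":-0.14},
    {"hand":1,"dx":0,"dy":0,"dz":0,"spin":-0.14},
    {"hand":1,"dx":0,"dy":0,"dz":0,"spin":-0.14},
    {"hand":1,"dx":0,"dy":0,"dz":0,"spin":-0.14},
    {"hand":1,"dx":0,"dy":0,"dz":0,"spin":-0.14},
    {"hand":1,"dx":0,"dy":0,"dz":0,"spin":-0.14},
    {"hand":1,"dx":0,"dy":0,"dz":0,"spin":-0.14},
  ],
)

```text
time: 1.7
tcp_pos: [505.5, -93.4, 226.7]
tool_rot: [0.276, -3.121, -0.004]
wrist_force: [-0.2, -0.7, 0.5]
gripper_width: 85.4
```

```bash
python3 - <<'E'
from h import *
w=grab('wrist','w2'); s=bot.get_state(); print(s['time'],s['joints'],s['tcp_pos'],Ro.from_rotvec(s['tool_rot']).as_matrix().round(3))
E
```

```text
1.75 [-2.54429823e-01  2.93351519e-02  1.43344861e+00 -2.63532444e-04
  1.68749151e+00 -2.00920418e+00] [505.46991978 -93.40387813 226.67107331] [[-0.983 -0.183 -0.008]
 [-0.183  0.983  0.002]
 [ 0.008  0.003 -1.   ]]
```

View pics/w2.png

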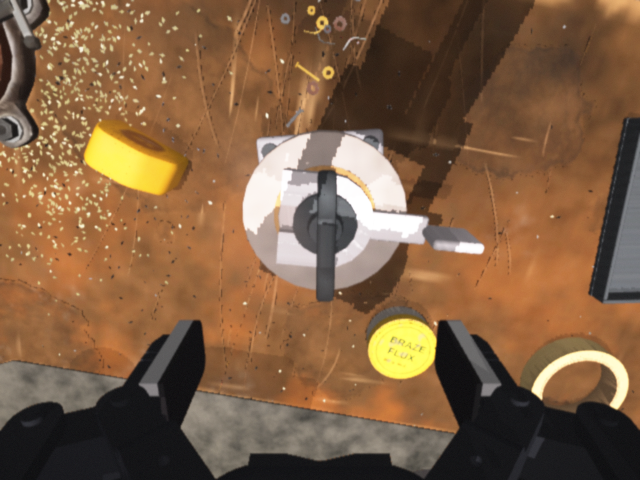

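The bar is now nearly vertical in the picture, column about 326, rows 172–300. The tab is at (425–484, 235–248), and part of the tray is visible at the right.

```bash
python3 - <<'E'
from h import *
w=load('w2'); im=w['img']
hsv=cv2.cvtColor(im,cv2.COLOR_BGR2HSV)
cr=im[150:320,230:500]
cv2.imwrite('pics/w2z.png',cv2.resize(cr,None,fx=2.9,fy=2.9,interpolation=cv2.INTER_CUBIC))
m=((hsv[...,2]<110)&(hsv[...,1]<90)).astype(np.uint8)
for r in range(166,306,5):
    x=np.where(m[r,290:370])[0]
    if len(x): print(r,x.min()+290,x.max()+290,len(x))
E
```

```text
171 318 333 16
176 318 335 18
181 318 335 18
186 318 335 17
191 318 335 8
196 309 339 17
201 303 337 18
206 299 337 25
211 296 336 34
216 295 348 54
221 294 356 52
226 294 356 63
231 294 355 62
236 297 353 57
241 299 350 52
246 304 346 43
251 312 338 27
256 317 334 18
261 317 334 18
266 317 334 18
271 316 334 19
276 316 334 19
281 316 333 18
286 316 333 18
291 317 333 17
296 317 333 17
```

View pics/w2z.png

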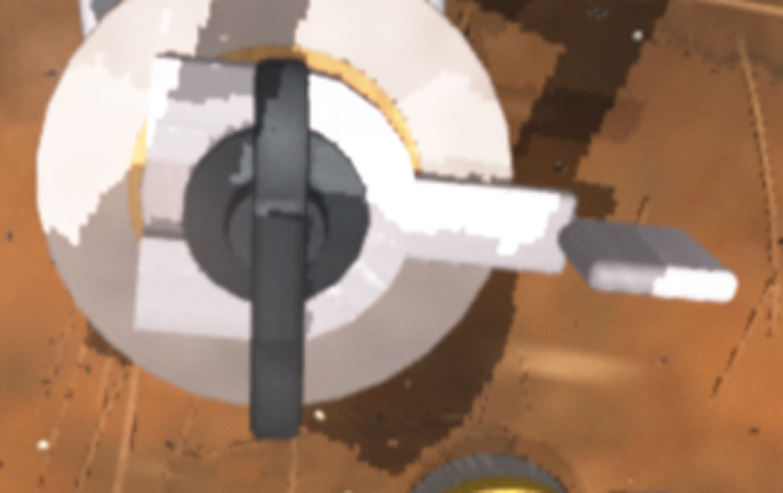

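```bash
python3 - <<'E'
from h import *
w=load('w2')
print('cam',-w['R'].T@w['t'])
Z=lambda x,y:(230+x/2.9,150+y/2.9)
a=plane(w,326.7,173,128);b=plane(w,325,298,128)
print('bar',a,b,(a+b)/2,np.degrees(np.arctan2(*(b-a)[1::-1])),np.linalg.norm(b-a))
print('flange',[plane(w,*p,88).round(1) for p in [(294,224),(356.5,224),(325,193.5),(325,254)]])
for p in [(294,224),(325,224)]:pass
print('wheel',[plane(w,*Z(*p),60).round(1) for p in [(37,190),(512,165),(280,405)]])
t=[plane(w,*Z(*p),108).round(1) for p in [(593,265),(590,290),(737,280),(735,302)]]
print('tab top',t)
print('U',[plane(w,*Z(*p),78).round(1) for p in [(155,55),(133,330),(412,185),(575,190),(405,258),(560,270)]])
print('tape roll', plane(w,580,385,25),'tin',plane(w,402,348,31))
E
```

```text
cam [ 424.07763393 -109.48685609  368.86036435]
bar [462.74246455 -97.85259339 128.        ] [543.56964696 -84.0335959  128.        ] [503.15605575 -90.94309464 128.        ] 9.702034661700175 81.99998845798972
flange [array([ 509.3, -112.4,   88. ]), array([501.4, -68.2,  88. ]), array([483.5, -94.5,  88. ]), array([528.1, -86.3,  88. ])]
wheel [array([ 518.1, -153.3,   60. ]), array([488.7, -28.5,  60. ]), array([569.5, -77. ,  60. ])]
tab top [array([498.7, -16.6, 108. ]), array([504.8, -15.7, 108. ]), array([496.3,  17.6, 108. ]), array([501.7,  18.8, 108. ])]
U [array([ 473.4, -126.3,   78. ]), array([ 546.3, -121.2,   78. ]), array([494.5, -57. ,  78. ]), array([488.5, -15.8,  78. ]), array([514. , -54.6,  78. ]), array([510.1, -14.1,  78. ])]
tape roll [645.51205773 198.93439987  25.        ] tin [631.15477635   8.73418746  31.        ]
```

>>> apply_moves(
  motion=[
    {"hand":1,"dx":-2,"dy":2.5,"dz":30,"spin":0},
    {"hand":0.6,"dx":0,"dy":0,"dz":40,"spin":0},
    {"hand":0.6,"dx":0,"dy":0,"dz":40,"spin":0},
    {"hand":0.6,"dx":0,"dy":0,"dz":10,"spin":0},
    {"hand":0.6,"dx":0,"dy":0,"dz":0,"spin":0},
  ],
)

```text
time: 2.25
tcp_pos: [507.0, -90.5, 105.0]
tool_rot: [0.269, -3.126, -0.002]
wrist_force: [1.1, -0.7, 1.0]
gripper_width: 51.7
```

```bash
python3 - <<'E'
from h import *
w=grab('wrist','w3');c=grab('scene','s3'); s=bot.get_state(); print(s['time'],s['joints'],s['tcp_pos'],s['wrist_force'],s['gripper_width'])
cv2.imwrite('pics/s3z.png',cv2.resize(c['img'][130:310,260:440],None,fx=3.3,fy=3.3,interpolation=cv2.INTER_CUBIC))
E
```

```text
2.35 [-2.48269434e-01  1.05194766e-01  1.59634021e+00 -2.49131140e-04
  1.44136983e+00 -1.99176487e+00] [508.03538988 -90.79089843 106.97047965] [-0.2015127   0.03690228  0.19479816] 51.30109215813096
```

View pics/w3.png

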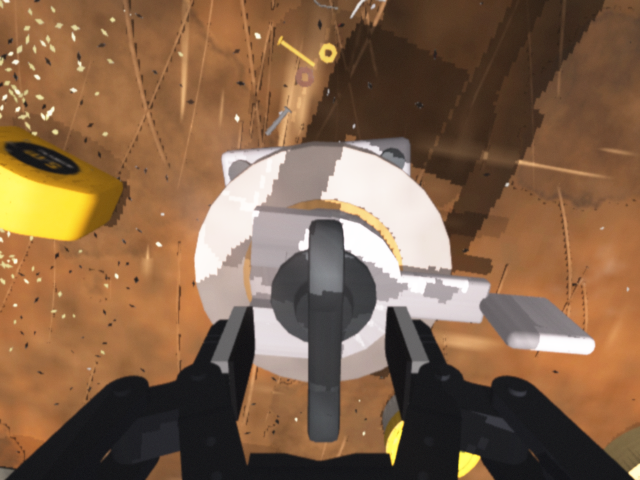

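View pics/s3z.png

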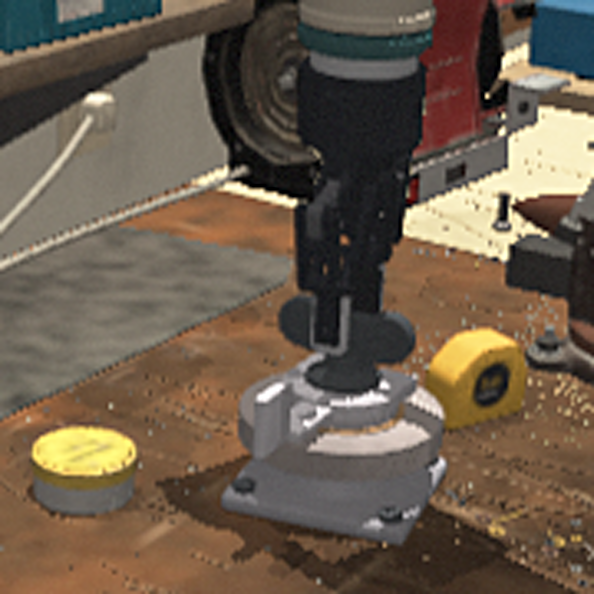

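```bash
python3 - <<'E'
from h import *
w=load('w3');c=load('s3')
print(tri((w,325.5,222),(c,260+413/3.3,130+335/3.3)),tri((w,323,440),(c,260+278/3.3,130+318/3.3)))
a=plane(w,326,222,118);b=plane(w,323,440,118);print(a,b,(a+b)/2, np.linalg.norm(a-b))
print('flange',plane(w,271,290,88),plane(w,376,290,88))
print(proj(w,(508,-91,88)),proj(w,(508,-91,113)))
E
```

```text
(array([462.72914014, -97.41010069, 117.43405534]), [np.float64(0.3975311721051153), np.float64(0.3975311721049915)]) (array([553.46481425, -82.15194207, 112.60258611]), [np.float64(2.820338617196429), np.float64(2.8203386171966427)])
[462.14868139 -97.42805826 118.        ] [552.08221598 -82.49067324 118.        ] [507.11544869 -89.95936575 118.        ] 91.16559721284175
flange [ 504.84711226 -113.32472902   88.        ] [497.09013153 -68.84537292  88.        ]
[320.86840523 304.44085496] [321.07742537 335.90593419]
```

The bar's middle comes out at about (507,-90), and the TCP is within 1 mm of it. I lower a little and close.

>>> apply_moves(
  motion=[
    {"hand":0.6,"dx":0,"dy":0.8,"dz":5,"spin":0},
    {"hand":0,"dx":0,"dy":0,"dz":0,"spin":0},
    {"hand":0,"dx":0,"dy":0,"dz":0,"spin":0},
    {"hand":0,"dx":0,"dy":0,"dz":0,"spin":0},
    {"hand":0,"dx":0,"dy":0,"dz":0,"spin":0},
    {"hand":0,"dx":0,"dy":0,"dz":0,"spin":0},
  ],
)

```text
time: 2.95
tcp_pos: [510.2, -88.4, 107.4]
tool_rot: [-0.27, 3.124, 0.003]
wrist_force: [-0.1, 0.3, -2.2]
gripper_width: 10.7
```

```bash
python3 - <<'E'
from h import *
w=grab('wrist','w4')
for i in range(2):
    s=bot.get_state(); print(s['time'],s['joints'].round(3),s['tcp_pos'],s['wrist_force'],s['ft_torque'],s['gripper_width'])
c=grab('scene','s4'); s=bot.get_state();print(s['tcp_pos'])
cv2.imwrite('pics/s4z.png',cv2.resize(c['img'][130:310,260:440],None,fx=3.3,fy=3.3,interpolation=cv2.INTER_CUBIC))
E
```

```text
3.0 [-0.245  0.104  1.596  0.004  1.436 -1.988] [510.22135015 -88.40632671 107.35428195] [ 0.64641096  0.25078752 -3.04825932] [-0.20913333 -0.10976678 -0.13792347] 10.90374996501043
3.0 [-0.245  0.104  1.596  0.004  1.436 -1.988] [510.22135015 -88.40632671 107.35428195] [ 0.64641096  0.25078752 -3.04825932] [-0.20913333 -0.10976678 -0.13792347] 10.90374996501043
[510.22624065 -88.40097337 107.36817384]
```

View pics/w4.png

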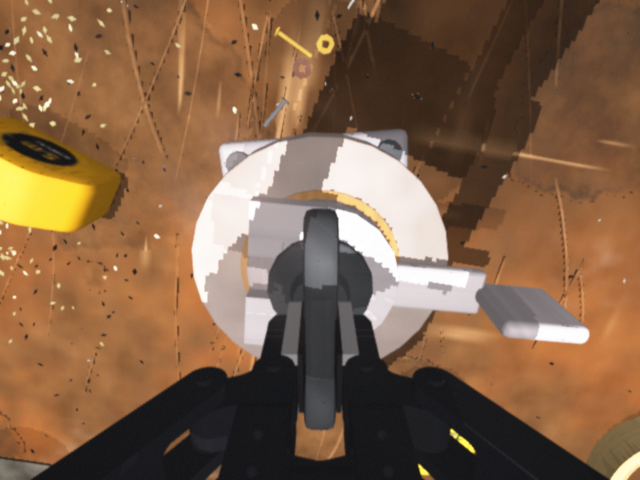

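View pics/s4z.png

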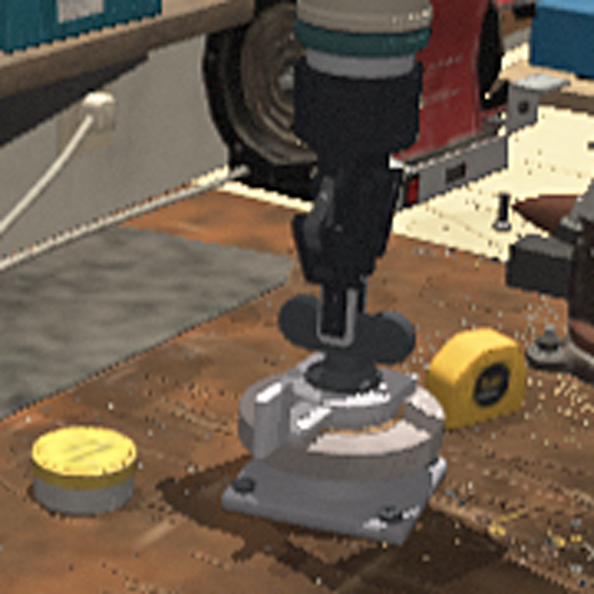

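>>> apply_moves(
  motion=[
    {"hand":0.35,"dx":0,"dy":0,"dz":0,"spin":0},
    {"hand":0.35,"dx":0,"dy":0,"dz":0,"spin":0},
    {"hand":0.35,"dx":2.5,"dy":0,"dz":5,"spin":0},
    {"hand":0.35,"dx":0,"dy":0,"dz":0,"spin":0},
  ],
)

```text
time: 3.45
tcp_pos: [508.2, -89.1, 103.1]
tool_rot: [-0.269, 3.122, 0.003]
wrist_force: [0.2, 0.5, 0.6]
gripper_width: 29.9
```

>>> apply_moves(
  motion=[
    {"hand":0,"dx":0,"dy":0,"dz":0,"spin":0},
    {"hand":0,"dx":0,"dy":0,"dz":0,"spin":0},
    {"hand":0,"dx":0,"dy":0,"dz":0,"spin":0},
  ],
)

```text
time: 3.75
tcp_pos: [508.0, -88.7, 103.3]
tool_rot: [-0.269, 3.122, 0.004]
wrist_force: [0.1, -0.1, -0.7]
gripper_width: 10.6
```

The grip is good at 508, -89, 103. I turn clockwise (+spin) in small steps first.

>>> apply_moves(
  motion=[
    {"hand":0,"dx":0,"dy":0,"dz":-0.3,"spin":0.1},
    {"hand":0,"dx":0,"dy":0,"dz":-0.3,"spin":0.1},
    {"hand":0,"dx":0,"dy":0,"dz":-0.3,"spin":0.1},
  ],
)

```text
time: 4.05
tcp_pos: [508.1, -89.0, 104.2]
tool_rot: [0.213, 3.127, 0.004]
wrist_force: [-1.0, 0.9, 0.4]
gripper_width: 10.7
```

```bash
python3 - <<'E'
from h import *
w=grab('wrist','w5'); s=bot.get_state(); print(s['time'],s['joints'].round(3),s['tcp_pos'],s['wrist_force'],s['ft_torque'])
m=Ro.from_rotvec(s['tool_rot']).as_matrix(); print(np.degrees(np.arctan2(m[1,1],m[0,1])))
E
```

```text
4.1 [-0.247  0.101  1.607  0.004  1.427 -1.677] [508.0252534  -89.00076749 104.16548048] [-0.23812147  1.14356057  0.5158919 ] [-0.07528092  0.15513214 -0.04591647]
81.91313358968966
```

View pics/w5.png

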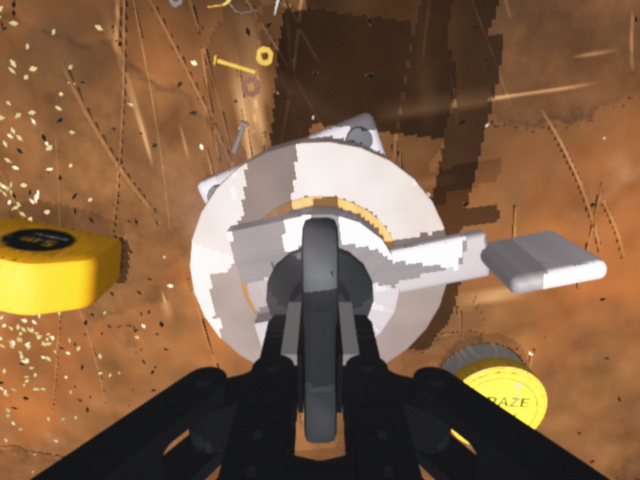

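The nut turned 18° with the gripper, the plate stayed put relative to the base, and the forces are small. I continue.

>>> apply_moves(
  motion=[
    {"hand":0,"dx":0,"dy":0,"dz":-0.4,"spin":0.14},
    {"hand":0,"dx":0,"dy":0,"dz":-0.4,"spin":0.14},
    {"hand":0,"dx":0,"dy":0,"dz":-0.4,"spin":0.14},
    {"hand":0,"dx":0,"dy":0,"dz":-0.4,"spin":0.14},
    {"hand":0,"dx":0,"dy":0,"dz":-0.4,"spin":0.14},
    {"hand":0,"dx":0,"dy":0,"dz":-0.4,"spin":0.14},
  ],
)

```text
time: 4.7
tcp_pos: [507.6, -89.6, 106.6]
tool_rot: [1.501, 2.754, 0.003]
wrist_force: [-1.4, 1.6, -0.3]
gripper_width: 10.7
```

>>> apply_moves(
  motion=[
    {"hand":0,"dx":0,"dy":0,"dz":-0.4,"spin":0.14},
    {"hand":0,"dx":0,"dy":0,"dz":-0.4,"spin":0.14},
    {"hand":0,"dx":0,"dy":0,"dz":-0.4,"spin":0.14},
    {"hand":0,"dx":0,"dy":0,"dz":-0.4,"spin":0.14},
    {"hand":0,"dx":0,"dy":0,"dz":-0.4,"spin":0.14},
    {"hand":0,"dx":0,"dy":0,"dz":-0.4,"spin":0.14},
  ],
)

```text
time: 5.3
tcp_pos: [506.8, -89.8, 109.1]
tool_rot: [2.513, 1.879, 0.001]
wrist_force: [-0.2, 1.5, 0.8]
gripper_width: 10.6
```

```bash
python3 - <<'E'
from h import *
w=grab('wrist','w6'); s=bot.get_state(); print(s['time'],s['joints'].round(3),s['tcp_pos'],s['wrist_force'],s['ft_torque'])
m=Ro.from_rotvec(s['tool_rot']).as_matrix(); print(np.degrees(np.arctan2(m[1,1],m[0,1])))
E
```

```text
5.35 [-0.246  0.096  1.602 -0.002  1.44   0.048] [506.79243272 -89.75390306 109.10056098] [-1.11608105  1.58435062  1.35998619] [ 0.01727104  0.48000789 -0.1170643 ]
-16.85574833709648
```

View pics/w6.png

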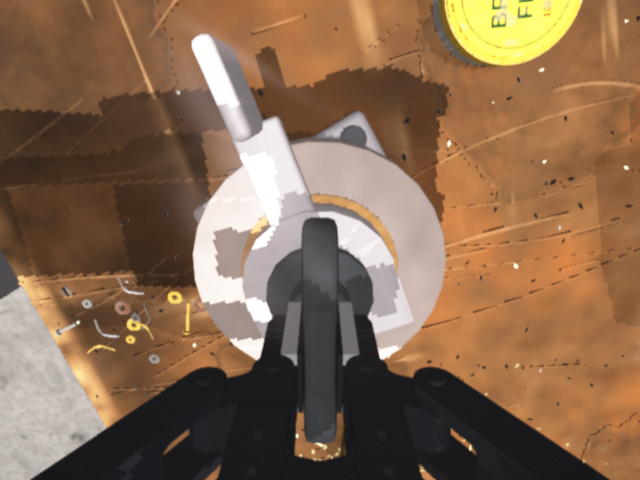

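The nut has turned 2.04 rad in total and the tool rose about 5.8 mm with it, which matches the thread. I release, rise, and move toward the tab, where I'll look again.

>>> apply_moves(
  motion=[
    {"hand":0.7,"dx":0,"dy":0,"dz":0,"spin":0},
    {"hand":0.7,"dx":0,"dy":0,"dz":0,"spin":0},
    {"hand":0.7,"dx":0,"dy":0,"dz":-10,"spin":0},
    {"hand":0.7,"dx":0,"dy":0,"dz":-40,"spin":0},
    {"hand":0.7,"dx":0,"dy":0,"dz":-40,"spin":-0.13},
    {"hand":0.7,"dx":0,"dy":0,"dz":-10,"spin":-0.13},
    {"hand":0.7,"dx":0,"dy":0,"dz":0,"spin":-0.11},
    {"hand":0.7,"dx":35,"dy":0,"dz":0,"spin":0},
    {"hand":0.7,"dx":0,"dy":0,"dz":0,"spin":0},
  ],
)

```text
time: 6.25
tcp_pos: [503.5, -55.2, 218.7]
tool_rot: [2.085, 2.337, 0.005]
wrist_force: [0.0, 0.2, 0.8]
gripper_width: 59.8
```

```bash
python3 - <<'E'
from h import *
w=grab('wrist','w7'); s=bot.get_state(); print(s['time'],s['joints'].round(3),s['tcp_pos'],s['wrist_force'],s['ft_torque'])
m=Ro.from_rotvec(s['tool_rot']).as_matrix(); print(m.round(3),np.degrees(np.arctan2(m[1,1],m[0,1])))
E
```

```text
6.3 [-0.183 -0.004  1.483 -0.004  1.652 -0.296] [503.64204282 -56.7025241  218.7279828 ] [ 0.28743846 -0.85555268 -0.00308504] [-0.02786486  0.00483459 -0.02644931]
[[-0.112  0.994  0.01 ]
 [ 0.994  0.112 -0.006]
 [-0.007  0.009 -1.   ]] 6.457645196933865
```

View pics/w7.png

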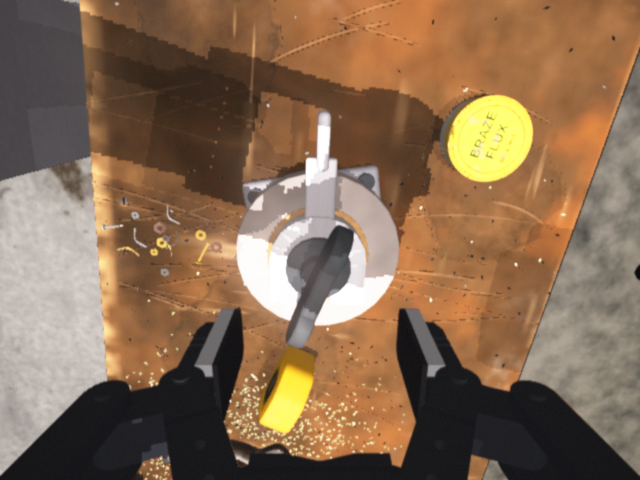

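The bar now lies from (345,230) to (297,345), and the tab from (324,112) to (323,170).

```bash
python3 - <<'E'
from h import *
w=load('w7'); im=w['img']
cv2.imwrite('pics/w7z.png',cv2.resize(im[95:265,260:390],None,fx=3.5,fy=3.5,interpolation=cv2.INTER_CUBIC))
print('cam',-w['R'].T@w['t'])
E
```

```text
cam [493.05248844  28.41569012 359.70958939]
```

View pics/w7z.png

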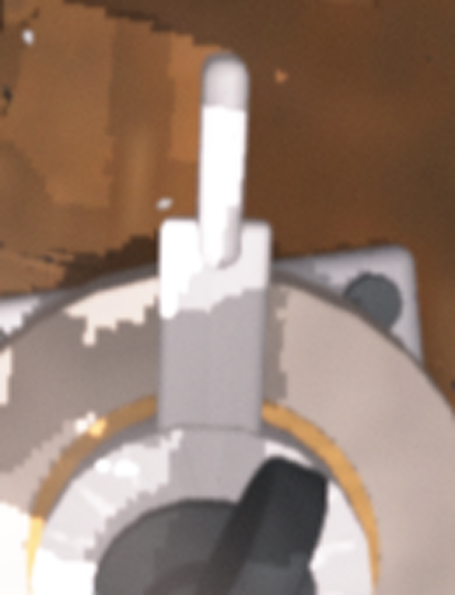

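```bash
python3 - <<'E'
from h import *
w=load('w7')
Z=lambda x,y:(260+x/3.5,95+y/3.5)
for n,p,z in [('tabfar',(225,60),108),('tabnear',(221,266),108),('armL0',(160,425),78),('armR0',(262,430),78),('armL1',(160,228),78),('armR1',(271,228),78)]: print(n,plane(w,*Z(*p),z).round(1))
E
```

```text
tabfar [499.1  19.1 108. ]
tabnear [502.5 -15.5 108. ]
armL0 [495.  -54.7  78. ]
armR0 [515.9 -53.4  78. ]
armL1 [490.8 -14.7  78. ]
armR1 [512.5 -12.3  78. ]
```

>>> apply_moves(
  motion=[
    {"hand":0.5,"dx":30,"dy":2,"dz":0,"spin":0.02},
    {"hand":0.5,"dx":30,"dy":2,"dz":0,"spin":0},
    {"hand":0.5,"dx":0,"dy":0,"dz":35,"spin":0},
    {"hand":0.5,"dx":0,"dy":0,"dz":35,"spin":0},
    {"hand":0.5,"dx":0,"dy":0,"dz":20,"spin":0},
    {"hand":0.5,"dx":0,"dy":0,"dz":0,"spin":0},
  ],
)

```text
time: 6.9
tcp_pos: [504.5, 1.4, 129.7]
tool_rot: [2.1, 2.313, 0.008]
wrist_force: [0.0, -0.3, -0.4]
gripper_width: 42.8
```

```bash
python3 - <<'E'
from h import *
w=grab('wrist','w8'); s=bot.get_state(); print(s['time'],s['joints'].round(3),s['tcp_pos'],s['wrist_force'],s['gripper_width'])
m=Ro.from_rotvec(s['tool_rot']).as_matrix(); print(m.round(3),np.degrees(np.arctan2(m[1,1],m[0,1])))
E
```

```text
6.95 [-0.067  0.037  1.618 -0.007  1.467 -0.162] [505.24213728   1.24475505 131.36751477] [ 0.35306872 -0.14133182  0.50929014] 42.96928600791701
[[-0.096  0.995  0.019]
 [ 0.995  0.096 -0.009]
 [-0.01   0.018 -1.   ]] 5.512734363752257
```

View pics/w8.png

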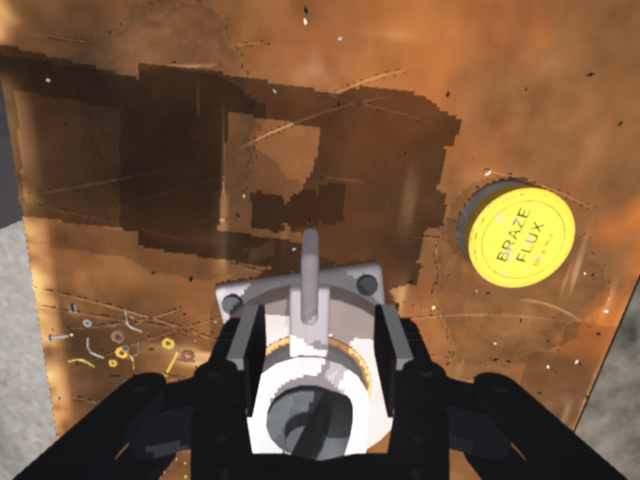

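```bash
python3 - <<'E'
from h import *
w=load('w8')
print(plane(w,311,232,108),plane(w,309,322,108)); print(proj(w,(505,1,108)))
E
```

```text
[498.78369677  30.5113781  108.        ] [501.7811799  -12.77349293 108.        ]
[318.93681186 295.68503192]
```

>>> apply_moves(
  motion=[
    {"hand":0.5,"dx":3,"dy":-5.5,"dz":20,"spin":0},
    {"hand":0.5,"dx":0,"dy":0,"dz":20,"spin":0},
    {"hand":0.5,"dx":0,"dy":0,"dz":10,"spin":0},
    {"hand":0.5,"dx":0,"dy":0,"dz":0,"spin":0},
  ],
)

```text
time: 7.35
tcp_pos: [504.6, 1.4, 87.4]
tool_rot: [2.093, 2.304, 0.02]
wrist_force: [0.5, -0.0, 0.8]
gripper_width: 42.7
```

```bash
python3 - <<'E'
from h import *
w=grab('wrist','w9');c=grab('scene','s9'); s=bot.get_state(); print(s['time'],s['joints'].round(3),s['tcp_pos'],s['wrist_force'],s['gripper_width'])
cv2.imwrite('pics/s9z.png',cv2.resize(c['img'][130:310,260:440],None,fx=3.3,fy=3.3,interpolation=cv2.INTER_CUBIC))
E
```

```text
7.45 [-0.066  0.069  1.674 -0.008  1.366 -0.16 ] [505.35808231   1.42564556  88.74320931] [-0.20673431  0.96529515  0.29687289] 42.83276297613358
```

View pics/w9.png

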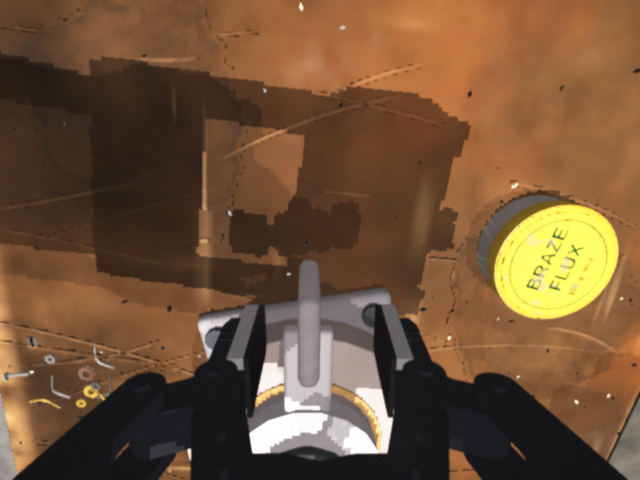

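View pics/s9z.png

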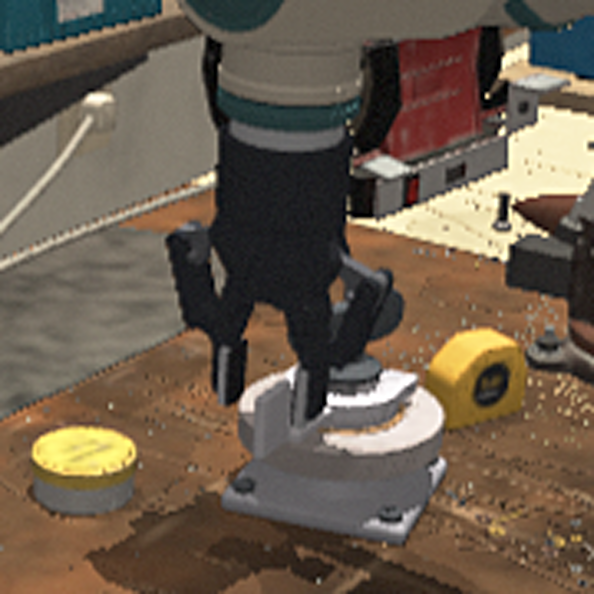

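>>> apply_moves(
  motion=[
    {"hand":0.5,"dx":2.5,"dy":-5,"dz":4,"spin":0},
    {"hand":0.5,"dx":0,"dy":0,"dz":4,"spin":0},
    {"hand":0.5,"dx":0,"dy":0,"dz":0,"spin":0},
  ],
)

```text
time: 7.75
tcp_pos: [501.4, 3.3, 82.8]
tool_rot: [2.089, 2.3, 0.027]
wrist_force: [0.3, 0.8, -0.5]
gripper_width: 42.8
```

```bash
python3 - <<'E'
from h import *
s=bot.get_state(); print(s['time'],s['joints'].round(3),s['tcp_pos'],s['wrist_force'],s['gripper_width'])
m=Ro.from_rotvec(s['tool_rot']).as_matrix(); print(m.round(3))
E
```

```text
7.75 [-0.063  0.061  1.695 -0.008  1.348 -0.157] [501.42998868   3.33792964  82.80759151] [ 0.29198182  0.76294732 -0.47187579] 42.772023611194186
[[-0.096  0.995  0.037]
 [ 0.995  0.096 -0.01 ]
 [-0.014  0.036 -0.999]]
```

The tool has picked up a tilt of about 2°. Before gripping I test how up and down moves change it.

>>> apply_moves(
  motion=[
    {"hand":0.5,"dx":0,"dy":0,"dz":-45,"spin":0},
  ],
)

```text
time: 7.85
tcp_pos: [496.3, 4.0, 122.5]
tool_rot: [2.095, 2.307, 0.015]
wrist_force: [1.1, -0.2, 0.2]
gripper_width: 43.0
```

>>> apply_moves(
  motion=[
    {"hand":0.5,"dx":0,"dy":0,"dz":0,"spin":0},
  ],
)

```text
time: 7.95
tcp_pos: [499.5, 3.9, 129.0]
tool_rot: [2.089, 2.301, 0.026]
wrist_force: [0.5, 0.3, 0.1]
gripper_width: 43.0
```

>>> apply_moves(
  motion=[
    {"hand":0.5,"dx":0,"dy":0,"dz":-10,"spin":0},
  ],
)

```text
time: 8.05
tcp_pos: [498.3, 4.1, 138.2]
tool_rot: [2.09, 2.303, 0.023]
wrist_force: [-0.2, 0.6, -1.0]
gripper_width: 42.5
```

>>> apply_moves(
  motion=[
    {"hand":0.5,"dx":0,"dy":0,"dz":0,"spin":0},
  ],
)

```text
time: 8.15
tcp_pos: [499.6, 4.0, 140.7]
tool_rot: [2.088, 2.3, 0.028]
wrist_force: [0.6, -0.1, 0.5]
gripper_width: 42.6
```

>>> apply_moves(
  motion=[
    {"hand":0.5,"dx":0,"dy":30,"dz":0,"spin":0},
  ],
)

```text
time: 8.25
tcp_pos: [527.8, 6.9, 141.4]
tool_rot: [2.089, 2.301, 0.025]
wrist_force: [0.1, -0.7, -0.3]
gripper_width: 42.6
```

>>> apply_moves(
  motion=[
    {"hand":0.5,"dx":0,"dy":0,"dz":0,"spin":0},
    {"hand":0.5,"dx":0,"dy":0,"dz":0,"spin":0},
  ],
)

```text
time: 8.45
tcp_pos: [529.2, 7.1, 140.3]
tool_rot: [2.09, 2.302, 0.025]
wrist_force: [-0.4, 0.5, 0.0]
gripper_width: 42.2
```

>>> apply_moves(
  motion=[
    {"hand":0.5,"dx":0,"dy":-30,"dz":0,"spin":0},
  ],
)

```text
time: 8.55
tcp_pos: [499.9, 4.2, 138.4]
tool_rot: [2.09, 2.303, 0.024]
wrist_force: [-0.6, 0.7, 0.1]
gripper_width: 43.0
```

>>> apply_moves(
  motion=[
    {"hand":0.5,"dx":0,"dy":0,"dz":0,"spin":0},
    {"hand":0.5,"dx":0,"dy":0,"dz":0,"spin":0},
  ],
)

```text
time: 8.75
tcp_pos: [496.8, 4.1, 137.1]
tool_rot: [2.092, 2.304, 0.02]
wrist_force: [-0.1, 0.1, -0.4]
gripper_width: 43.0
```

>>> apply_moves(
  motion=[
    {"hand":0.5,"dx":0,"dy":0,"dz":0,"spin":0},
    {"hand":0.5,"dx":0,"dy":0,"dz":0,"spin":0},
    {"hand":0.5,"dx":0,"dy":0,"dz":0,"spin":0},
  ],
)

```text
time: 9.05
tcp_pos: [497.5, 4.1, 137.8]
tool_rot: [2.091, 2.303, 0.022]
wrist_force: [0.3, 0.1, 0.3]
gripper_width: 42.5
```

>>> apply_moves(
  motion=[
    {"hand":0.5,"dx":0,"dy":45,"dz":0,"spin":0},
    {"hand":0.5,"dx":0,"dy":0,"dz":0,"spin":0},
    {"hand":0.5,"dx":0,"dy":-45,"dz":0,"spin":0},
    {"hand":0.5,"dx":0,"dy":0,"dz":0,"spin":0},
    {"hand":0.5,"dx":0,"dy":45,"dz":0,"spin":0},
    {"hand":0.5,"dx":0,"dy":0,"dz":0,"spin":0},
    {"hand":0.5,"dx":0,"dy":-45,"dz":0,"spin":0},
    {"hand":0.5,"dx":0,"dy":0,"dz":0,"spin":0},
    {"hand":0.5,"dx":0,"dy":0,"dz":0,"spin":0},
  ],
)

```text
time: 9.95
tcp_pos: [488.8, 4.6, 121.6]
tool_rot: [2.108, 2.323, -0.012]
wrist_force: [0.4, -1.2, 0.5]
gripper_width: 43.0
```

```bash
python3 - <<'E'
from h import *
s=bot.get_state(); print(s['time'],s['joints'].round(3),s['tcp_pos'],s['wrist_force'],s['gripper_width'])
m=Ro.from_rotvec(s['tool_rot']).as_matrix(); print(m.round(3))
E
```

```text
9.95 [-0.061  0.016  1.659 -0.009  1.468 -0.157] [488.81155423   4.56746769 121.59105769] [ 0.43716232 -1.22124461  0.46039383] 43.007203762700435
[[-0.097  0.995 -0.002]
 [ 0.995  0.097 -0.009]
 [-0.008 -0.003 -1.   ]]
```

Tilt is gone (-0.002). I descend to the tab.

>>> apply_moves(
  motion=[
    {"hand":0.5,"dx":-2,"dy":11,"dz":0,"spin":0},
    {"hand":0.5,"dx":0,"dy":0,"dz":20,"spin":0},
    {"hand":0.5,"dx":0,"dy":0,"dz":19,"spin":0},
    {"hand":0.5,"dx":0,"dy":0,"dz":0,"spin":0},
    {"hand":0.5,"dx":0,"dy":0,"dz":0,"spin":0},
  ],
)

```text
time: 10.45
tcp_pos: [505.9, 3.1, 88.9]
tool_rot: [2.1, 2.315, 0.002]
wrist_force: [0.1, -0.4, 0.1]
gripper_width: 42.8
```

```bash
python3 - <<'E'
from h import *
s=bot.get_state(); print(s['time'],s['joints'].round(3),s['tcp_pos'],s['wrist_force'],s['gripper_width'])
m=Ro.from_rotvec(s['tool_rot']).as_matrix(); print(m.round(3))
E
```

```text
10.45 [-0.062  0.085  1.656 -0.009  1.387 -0.158] [505.86480805   3.0577399   88.9247508 ] [ 0.12985407 -0.37746856  0.0706983 ] 42.75709260758425
[[-0.097  0.995  0.013]
 [ 0.995  0.097 -0.009]
 [-0.011  0.012 -1.   ]]
```

>>> apply_moves(
  motion=[
    {"hand":0.5,"dx":0,"dy":-5,"dz":7,"spin":0},
    {"hand":0.5,"dx":0,"dy":0,"dz":0,"spin":0},
    {"hand":0.5,"dx":0,"dy":0,"dz":0,"spin":0},
  ],
)

```text
time: 10.75
tcp_pos: [502.3, 2.4, 84.4]
tool_rot: [2.098, 2.312, 0.007]
wrist_force: [0.5, 0.2, 0.3]
gripper_width: 42.8
```

```bash
python3 - <<'E'
from h import *
w=grab('wrist','w10');s=bot.get_state(); print(s['time'],s['joints'].round(3),s['tcp_pos'],s['wrist_force'],s['gripper_width'])
m=Ro.from_rotvec(s['tool_rot']).as_matrix(); print(m.round(3))
E
```

```text
10.8 [-0.064  0.077  1.675 -0.009  1.372 -0.159] [502.17398795   2.41816849  84.26628985] [-1.43434804 -0.10785464  0.19800464] 42.2826107081119
[[-0.097  0.995  0.017]
 [ 0.995  0.097 -0.01 ]
 [-0.011  0.016 -1.   ]]
```

View pics/w10.png

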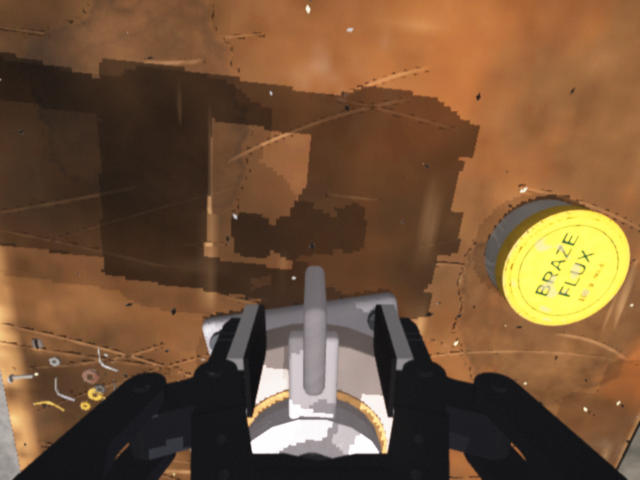

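The tab is at column 315, between the pads (250–265 and 375–390), about 1 mm off centre. I close on it.

>>> apply_moves(
  motion=[
    {"hand":0.4,"dx":0.5,"dy":-1.5,"dz":3,"spin":0},
    {"hand":0.2,"dx":0,"dy":0,"dz":0,"spin":0},
    {"hand":0,"dx":0,"dy":0,"dz":0,"spin":0},
    {"hand":0,"dx":0,"dy":0,"dz":0,"spin":0},
    {"hand":0,"dx":0,"dy":0,"dz":0,"spin":0},
    {"hand":0,"dx":0,"dy":0,"dz":0,"spin":0},
  ],
)

```text
time: 11.4
tcp_pos: [500.9, 2.6, 82.1]
tool_rot: [2.097, 2.312, 0.007]
wrist_force: [0.4, -0.5, 0.3]
gripper_width: 6.7
```

```bash
python3 - <<'E'
from h import *
w=grab('wrist','w11');c=grab('scene','s11');s=bot.get_state(); print(s['time'],s['joints'].round(3),s['tcp_pos'],s['wrist_force'],s['ft_torque'],s['gripper_width'])
m=Ro.from_rotvec(s['tool_rot']).as_matrix(); print(m.round(3))
cv2.imwrite('pics/s11z.png',cv2.resize(c['img'][130:310,260:440],None,fx=3.3,fy=3.3,interpolation=cv2.INTER_CUBIC))
E
```

```text
11.5 [-0.063  0.075  1.681 -0.009  1.366 -0.159] [500.95900244   2.5933685   82.06344661] [0.42891307 0.47993487 0.47401708] [-0.06107788  0.04619202  0.03664657] 7.016979101660344
[[-0.097  0.995  0.018]
 [ 0.995  0.097 -0.01 ]
 [-0.012  0.017 -1.   ]]
```

View pics/w11.png

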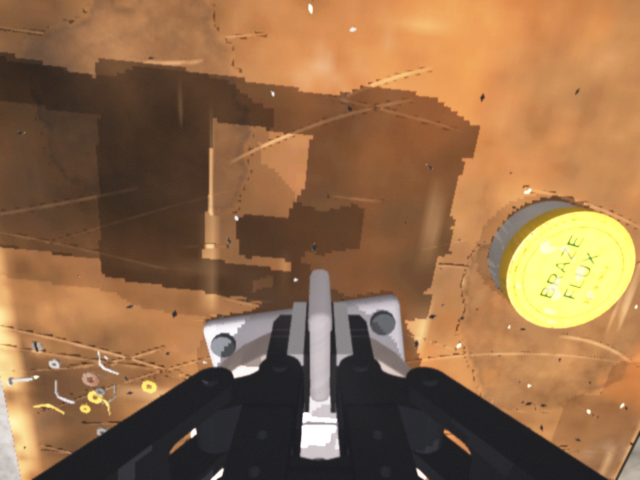

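View pics/s11z.png

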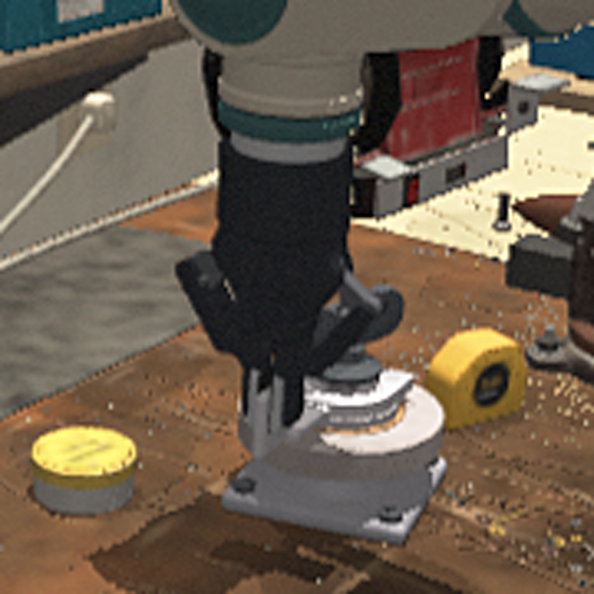

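>>> apply_moves(
  motion=[
    {"hand":0,"dx":8,"dy":0,"dz":-0.4,"spin":0},
    {"hand":0,"dx":10,"dy":0,"dz":-0.1,"spin":0},
  ],
)

```text
time: 11.7
tcp_pos: [499.0, 20.6, 82.0]
tool_rot: [2.099, 2.31, 0.006]
wrist_force: [0.0, -1.2, -0.0]
gripper_width: 6.9
```

```bash
python3 - <<'E'
from h import *
s=bot.get_state(); print(s['time'],s['joints'].round(3),s['tcp_pos'],s['wrist_force'],s['ft_torque'],s['gripper_width'])
m=Ro.from_rotvec(s['tool_rot']).as_matrix(); print(m.round(3))
E
```

```text
11.7 [-0.027  0.071  1.685 -0.01   1.367 -0.12 ] [499.02484743  20.58727018  82.03823558] [ 0.01895857 -1.16685183 -0.04077038] [-0.23766342  0.01603924  0.0416644 ] 6.927582652769966
[[-0.095  0.995  0.018]
 [ 0.995  0.095 -0.011]
 [-0.012  0.017 -1.   ]]
```

It slides freely: the force is about 1 N and z is steady. I keep pulling.

>>> apply_moves(
  motion=[
    {"hand":0,"dx":12,"dy":0,"dz":-0.2,"spin":0},
    {"hand":0,"dx":12,"dy":0,"dz":-0.2,"spin":0},
    {"hand":0,"dx":12,"dy":0,"dz":-0.2,"spin":0},
  ],
)

```text
time: 12.0
tcp_pos: [495.0, 59.9, 82.0]
tool_rot: [2.099, 2.31, 0.006]
wrist_force: [-0.4, -0.2, -0.6]
gripper_width: 7.2
```

>>> apply_moves(
  motion=[
    {"hand":0,"dx":12,"dy":0,"dz":-0.2,"spin":0},
    {"hand":0,"dx":12,"dy":0,"dz":-0.2,"spin":0},
    {"hand":0,"dx":10,"dy":0,"dz":-0.2,"spin":0},
    {"hand":0,"dx":0,"dy":0,"dz":0,"spin":0},
  ],
)

```text
time: 12.4
tcp_pos: [490.4, 99.7, 81.5]
tool_rot: [2.097, 2.315, 0.006]
wrist_force: [0.3, -0.3, -1.3]
gripper_width: 7.1
```

```bash
python3 - <<'E'
from h import *
c=grab('scene','s12');w=grab('wrist','w12');s=bot.get_state(); print(s['time'],s['joints'].round(3),s['tcp_pos'],s['wrist_force'],s['ft_torque'],s['gripper_width'])
m=Ro.from_rotvec(s['tool_rot']).as_matrix(); print(m.round(3))
E
```

```text
12.5 [ 0.131  0.077  1.68  -0.012  1.369  0.035] [490.60749955  98.55371384  81.5536759 ] [ 0.32431512 -1.36941254 -2.08151597] [ 0.05208802  0.00944548 -0.01091654] 6.7855132090384265
[[-0.098  0.995  0.016]
 [ 0.995  0.098 -0.01 ]
 [-0.011  0.015 -1.   ]]
```

View pics/s12.png

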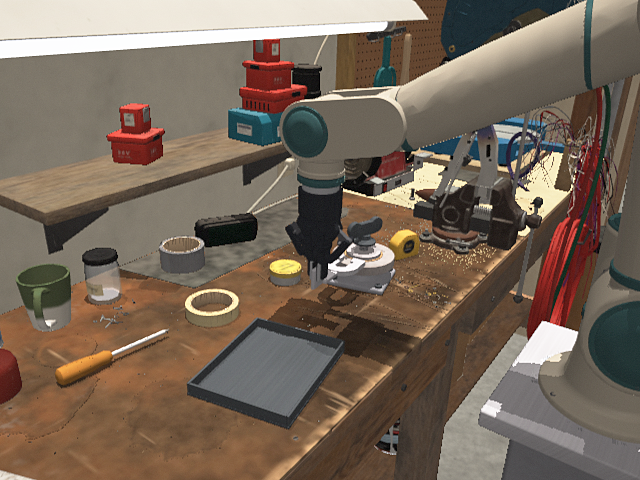

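View pics/w12.png

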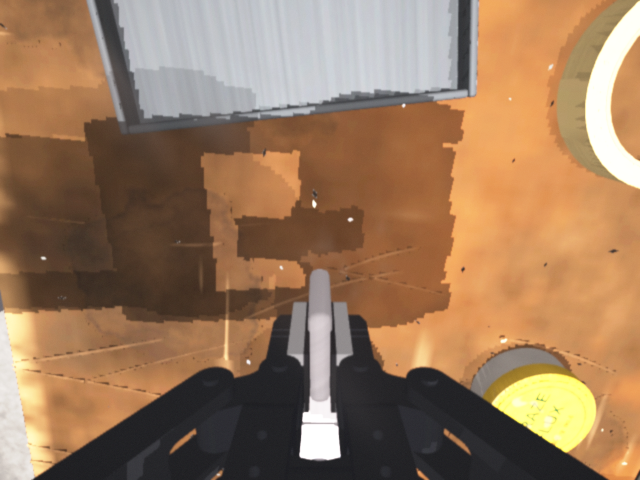

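The plate is clear of the stud. The tray's near rim corners are at about (123,131) and (475,94).

```bash
python3 - <<'E'
from h import *
w=load('w12');s=load('s12');sd=load('side0')
print([plane(w,*p,22).round(1) for p in [(123,132),(475,94)]])
im=s['img'][300:440,170:360]; cv2.imwrite('pics/tz.png',cv2.resize(im,None,fx=4,fy=4,interpolation=cv2.INTER_CUBIC))
E
```

```text
[array([392.5, 156.8,  22. ]), array([555.3, 190.1,  22. ])]
```

View pics/tz.png

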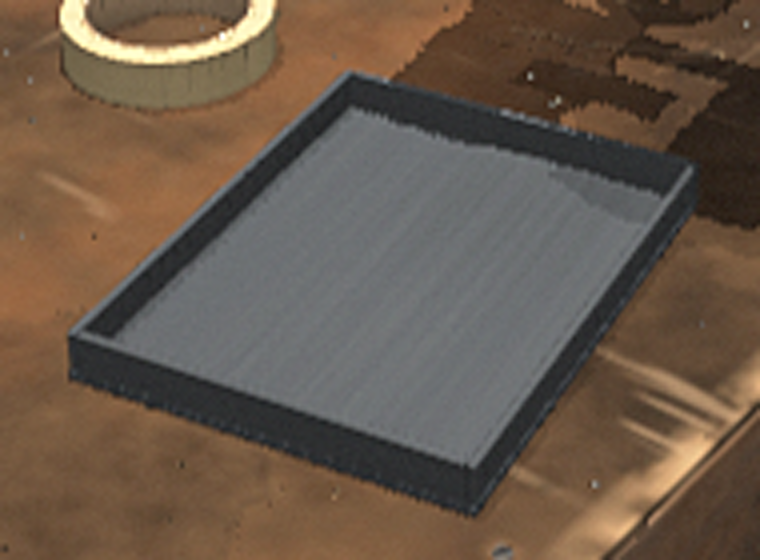

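>>> apply_moves(
  motion=[
    {"hand":0,"dx":0,"dy":0,"dz":-15,"spin":0},
    {"hand":0,"dx":10,"dy":0,"dz":-25,"spin":0},
    {"hand":0,"dx":25,"dy":0,"dz":-15,"spin":0},
    {"hand":0,"dx":25,"dy":0,"dz":-5,"spin":0},
    {"hand":0,"dx":25,"dy":0,"dz":0,"spin":0},
    {"hand":0,"dx":15,"dy":0,"dz":0,"spin":0},
    {"hand":0,"dx":0,"dy":0,"dz":0,"spin":0},
  ],
)

```text
time: 13.2
tcp_pos: [480.7, 198.0, 142.5]
tool_rot: [2.106, 2.306, 0.005]
wrist_force: [0.4, -0.1, -1.3]
gripper_width: 6.9
```

```bash
python3 - <<'E'
from h import *
w=grab('wrist','w13');s=bot.get_state(); print(s['time'],s['joints'].round(3),s['tcp_pos'],s['wrist_force'],s['ft_torque'],s['gripper_width'])
m=Ro.from_rotvec(s['tool_rot']).as_matrix(); print(m.round(3))
E
```

```text
13.25 [ 0.326  0.075  1.555 -0.015  1.5    0.237] [480.81292235 197.11390431 142.37077932] [ 0.67631299  0.52236594 -1.01771667] [0.10954568 0.03883008 0.04606994] 6.624991900277672
[[-0.09   0.996  0.016]
 [ 0.996  0.09  -0.011]
 [-0.012  0.015 -1.   ]]
```

View pics/w13.png

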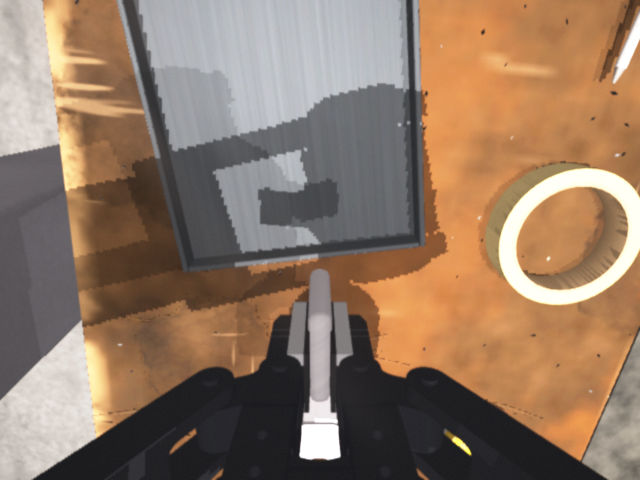

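```bash
python3 - <<'E'
from h import *
w=load('w13');s=load('s12')
print('w',[plane(w,*p,22).round(1) for p in [(187,269),(423,244)]])
P=[plane(s,170+a/4,300+b/4,22) for a,b in [(350,75),(692,168),(475,470),(72,338)]]
for p in P: print(p.round(1))
print(np.mean(P,0),[np.linalg.norm(P[i]-P[(i+1)%4]) for i in range(4)])
E
```

```text
w [array([393.9, 158.8,  22. ]), array([554.8, 191.3,  22. ])]
[549.  195.7  22. ]
[388.1 163.8  22. ]
[345.8 363.5  22. ]
[508.  397.6  22. ]
[447.74006623 280.14021452  22.        ] [np.float64(163.99141495773435), np.float64(204.18008926374853), np.float64(165.66386512227663), np.float64(205.98290671427247)]
```

>>> apply_moves(
  motion=[
    {"hand":0,"dx":15,"dy":-4,"dz":0,"spin":0},
    {"hand":0,"dx":25,"dy":-6,"dz":0,"spin":0},
    {"hand":0,"dx":30,"dy":-6,"dz":0,"spin":0},
    {"hand":0,"dx":30,"dy":-6,"dz":0,"spin":0},
    {"hand":0,"dx":25,"dy":-6,"dz":0,"spin":0},
    {"hand":0,"dx":10,"dy":0,"dz":0,"spin":0},
    {"hand":0,"dx":0,"dy":0,"dz":0,"spin":-0.05},
    {"hand":0,"dx":0,"dy":0,"dz":0,"spin":-0.05},
    {"hand":0,"dx":0,"dy":0,"dz":0,"spin":0},
  ],
)

```text
time: 14.15
tcp_pos: [444.6, 322.7, 138.5]
tool_rot: [1.998, 2.395, -0.005]
wrist_force: [0.1, -0.5, -2.1]
gripper_width: 7.2
```

```bash
python3 - <<'E'
from h import *
w=grab('wrist','w14');s=grab('scene','s14');s=bot.get_state(); print(s['time'],s['joints'].round(3),s['tcp_pos'],s['wrist_force'],s['ft_torque'],s['gripper_width'])
m=Ro.from_rotvec(s['tool_rot']).as_matrix(); print(m.round(3))
E
```

```text
14.25 [ 0.572  0.167  1.464 -0.022  1.508  0.395] [444.55194599 322.76852792 138.5790193 ] [-0.3068122  -0.25789167 -1.57826195] [0.13412161 0.01321195 0.00982941] 6.5577852196813895
[[-0.177  0.984  0.015]
 [ 0.984  0.177 -0.016]
 [-0.019  0.012 -1.   ]]
```

View pics/w14.png

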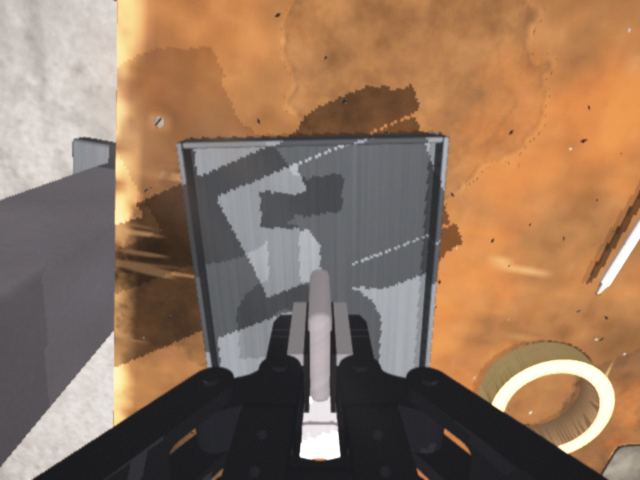

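View pics/s14.png

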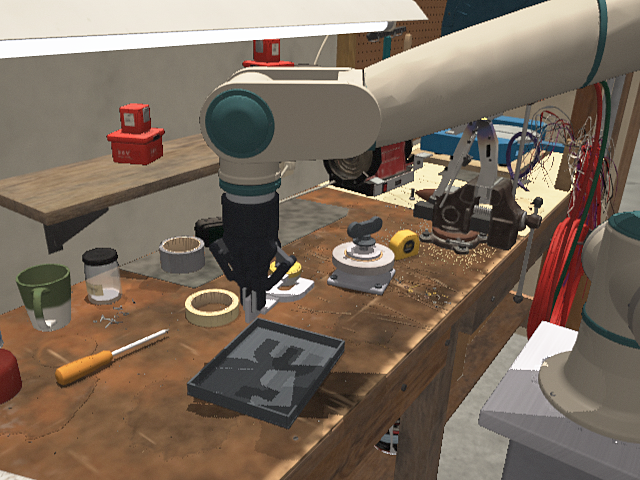

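The wrist view shows the tray's far rim corners at (180,144) and (446,137). In the scene view the plate hangs level above the tray.

```bash
python3 - <<'E'
from h import *
w=load('w14')
a,b=[plane(w,*p,22) for p in [(180,144),(446,137)]]; print(a,b)
d=(b-a)/np.linalg.norm(b-a); print(np.linalg.norm(b-a),np.degrees(np.arctan2(d[1],d[0])))
n=np.array([d[1],-d[0],0]); print((a+b)/2+105*n)
E
```

```text
[352.09796862 360.44965234  22.        ] [512.40633606 393.87095161  22.        ]
163.75517065454665 11.776414734011064
[453.68192711 274.37039608  22.        ]
```

>>> apply_moves(
  motion=[
    {"hand":0,"dx":9,"dy":0,"dz":15,"spin":0},
    {"hand":0,"dx":0,"dy":0,"dz":25,"spin":0},
    {"hand":0,"dx":0,"dy":0,"dz":25,"spin":0},
    {"hand":0,"dx":0,"dy":0,"dz":15,"spin":0},
    {"hand":0,"dx":0,"dy":0,"dz":10,"spin":0},
    {"hand":0,"dx":0,"dy":0,"dz":0,"spin":0},
    {"hand":0,"dx":0,"dy":0,"dz":0,"spin":0},
  ],
)

```text
time: 14.95
tcp_pos: [444.2, 330.1, 40.6]
tool_rot: [2.01, 2.386, -0.007]
wrist_force: [-0.3, -0.4, -1.6]
gripper_width: 7.1
```

```bash
python3 - <<'E'
from h import *
c=grab('scene','s15');w=grab('wrist','w15');s=bot.get_state(); print(s['time'],s['joints'].round(3),s['tcp_pos'],s['wrist_force'],s['ft_torque'],s['gripper_width'])
m=Ro.from_rotvec(s['tool_rot']).as_matrix(); print(m.round(3))
cv2.imwrite('pics/s15z.png',cv2.resize(c['img'][220:440,160:380],None,fx=2.7,fy=2.7,interpolation=cv2.INTER_CUBIC))
E
```

```text
15.05 [ 0.583  0.278  1.54  -0.022  1.321  0.418] [444.38291543 330.2615024   41.22002354] [-0.44073508  0.28573598 -1.13365935] [0.14097873 0.07702096 0.02070131] 6.637782112313442
[[-0.17   0.985  0.014]
 [ 0.985  0.17  -0.016]
 [-0.019  0.011 -1.   ]]
```

View pics/s15z.png

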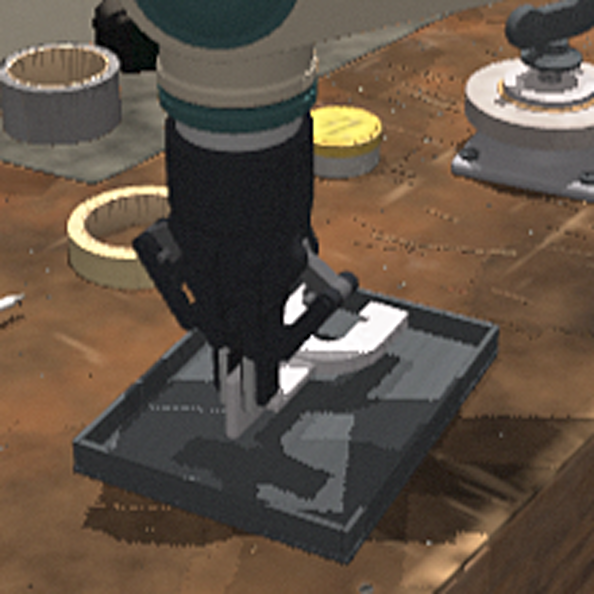

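View pics/w15.png

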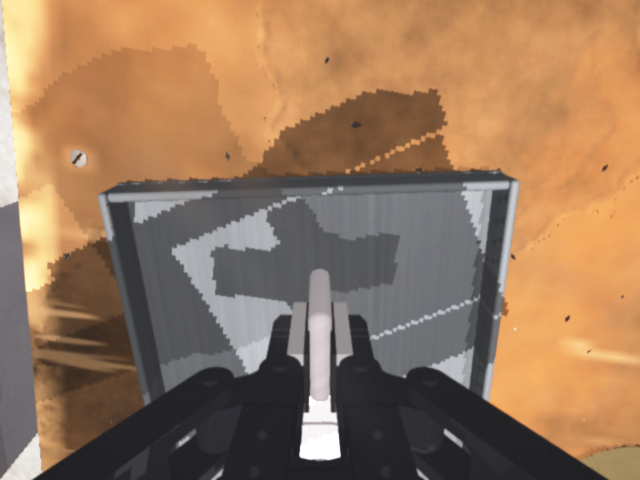

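The plate is well within the tray walls, still about 23 mm above the floor. I lower it gently and watch the force.

>>> apply_moves(
  motion=[
    {"hand":0,"dx":0,"dy":0,"dz":6,"spin":0},
    {"hand":0,"dx":0,"dy":0,"dz":5,"spin":0},
    {"hand":0,"dx":0,"dy":0,"dz":4,"spin":0},
    {"hand":0,"dx":0,"dy":0,"dz":2,"spin":0},
  ],
)

```text
time: 15.45
tcp_pos: [446.0, 330.9, 25.4]
tool_rot: [2.009, 2.385, 0.002]
wrist_force: [-0.1, -0.7, -1.6]
gripper_width: 6.9
```

>>> apply_moves(
  motion=[
    {"hand":0,"dx":0,"dy":0,"dz":1.5,"spin":0},
    {"hand":0,"dx":0,"dy":0,"dz":1,"spin":0},
  ],
)

```text
time: 15.65
tcp_pos: [446.0, 330.8, 22.5]
tool_rot: [2.009, 2.385, 0.002]
wrist_force: [-0.3, -0.2, -2.4]
gripper_width: 7.0
```

>>> apply_moves(
  motion=[
    {"hand":0,"dx":0,"dy":0,"dz":1,"spin":0},
    {"hand":0,"dx":0,"dy":0,"dz":1,"spin":0},
  ],
)

```text
time: 15.85
tcp_pos: [446.1, 330.8, 20.4]
tool_rot: [2.009, 2.385, 0.002]
wrist_force: [-0.4, 0.2, -2.4]
gripper_width: 6.7
```

>>> apply_moves(
  motion=[
    {"hand":0,"dx":0,"dy":0,"dz":1,"spin":0},
  ],
)

```text
time: 15.95
tcp_pos: [446.2, 330.8, 19.4]
tool_rot: [2.009, 2.385, 0.002]
wrist_force: [-0.0, -0.3, -2.7]
gripper_width: 7.1
```

>>> apply_moves(
  motion=[
    {"hand":0,"dx":0,"dy":0,"dz":0.7,"spin":0},
  ],
)

```text
time: 16.05
tcp_pos: [446.2, 330.8, 18.7]
tool_rot: [2.009, 2.385, 0.002]
wrist_force: [0.0, 0.5, -1.4]
gripper_width: 6.9
```

>>> apply_moves(
  motion=[
    {"hand":0,"dx":0,"dy":0,"dz":0.7,"spin":0},
  ],
)

```text
time: 16.15
tcp_pos: [446.2, 330.8, 18.0]
tool_rot: [2.009, 2.385, 0.002]
wrist_force: [-0.1, -0.2, -1.6]
gripper_width: 7.0
```

>>> apply_moves(
  motion=[
    {"hand":0,"dx":0,"dy":0,"dz":0.7,"spin":0},
  ],
)

```text
time: 16.25
tcp_pos: [446.3, 330.9, 17.8]
tool_rot: [2.009, 2.385, 0.002]
wrist_force: [-4.0, -2.6, 7.9]
gripper_width: 6.9
```

>>> apply_moves(
  motion=[
    {"hand":0,"dx":0,"dy":0,"dz":0.7,"spin":0},
  ],
)

```text
time: 16.35
tcp_pos: [446.3, 330.8, 17.8]
tool_rot: [2.009, 2.385, 0.002]
wrist_force: [-3.5, -1.7, 6.1]
gripper_width: 7.0
```

>>> apply_moves(
  motion=[
    {"hand":0,"dx":0,"dy":0,"dz":0.7,"spin":0},
  ],
)

```text
time: 16.45
tcp_pos: [446.3, 330.9, 17.9]
tool_rot: [2.009, 2.385, 0.002]
wrist_force: [-2.5, -2.1, 5.0]
gripper_width: 6.9
```

It has touched down at 17.8 mm with about 6 N, as predicted. I release and let it settle.

>>> apply_moves(
  motion=[
    {"hand":0.12,"dx":0,"dy":0,"dz":0,"spin":0},
    {"hand":0.25,"dx":0,"dy":0,"dz":0,"spin":0},
    {"hand":0.35,"dx":0,"dy":0,"dz":0,"spin":0},
    {"hand":0.4,"dx":0,"dy":0,"dz":0,"spin":0},
    {"hand":0.4,"dx":0,"dy":0,"dz":0,"spin":0},
  ],
)

```text
time: 16.95
tcp_pos: [446.9, 331.1, 18.1]
tool_rot: [2.009, 2.384, 0.005]
wrist_force: [-0.5, -0.8, -0.3]
gripper_width: 34.0
```

```bash
python3 - <<'E'
from h import *
c=grab('scene','s16');w=grab('wrist','w16');s=bot.get_state(); print(s['time'],s['tcp_pos'],s['wrist_force'],s['gripper_width'])
cv2.imwrite('pics/s16z.png',cv2.resize(c['img'][220:440,160:380],None,fx=2.7,fy=2.7,interpolation=cv2.INTER_CUBIC))
E
```

```text
17.05 [446.91666956 331.12389485  18.05043579] [-0.59980783 -0.26033205  0.46738502] 34.16104109166903
```

View pics/s16z.png

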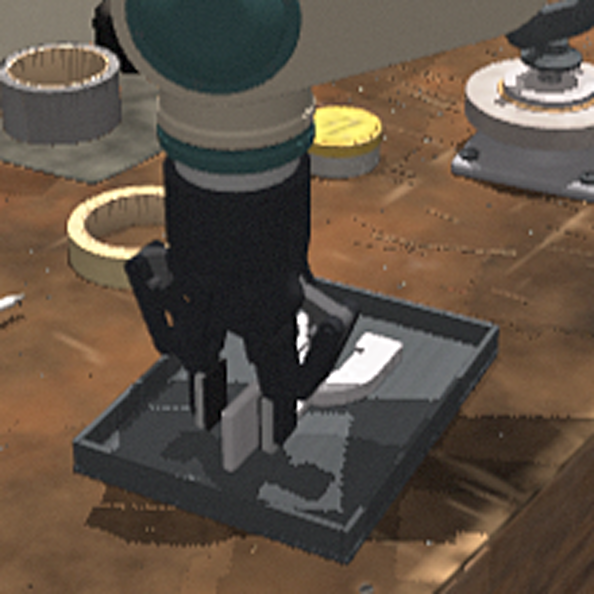

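View pics/w16.png

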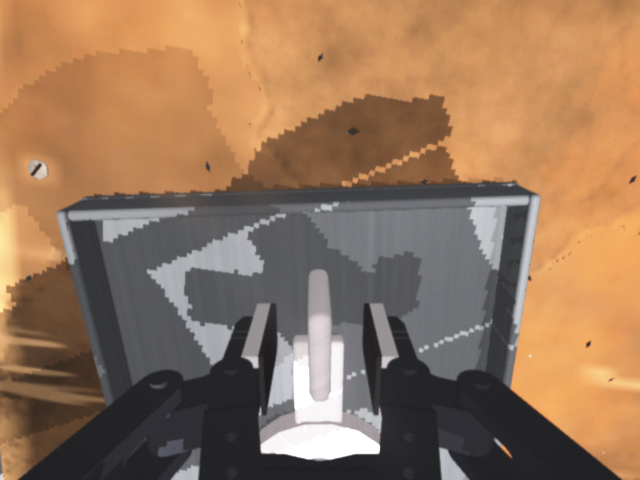

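The tab stands free between the open fingers (column 319, pads at about 265 and 375), and the plate lies on the tray floor. I rise straight up.

>>> apply_moves(
  motion=[
    {"hand":0.4,"dx":0,"dy":0,"dz":-10,"spin":0},
    {"hand":0.4,"dx":0,"dy":0,"dz":-20,"spin":0},
    {"hand":0.4,"dx":0,"dy":0,"dz":-40,"spin":0},
    {"hand":0.4,"dx":0,"dy":0,"dz":-45,"spin":0},
    {"hand":0.4,"dx":0,"dy":0,"dz":-45,"spin":0},
    {"hand":0.4,"dx":-30,"dy":0,"dz":-20,"spin":0},
    {"hand":0.4,"dx":-45,"dy":0,"dz":0,"spin":0},
    {"hand":0.4,"dx":-45,"dy":0,"dz":0,"spin":0},
    {"hand":0.4,"dx":0,"dy":0,"dz":0,"spin":0},
    {"hand":0.4,"dx":0,"dy":0,"dz":0,"spin":0},
  ],
)

```text
time: 18.05
tcp_pos: [463.7, 211.6, 215.6]
tool_rot: [2.003, 2.383, 0.014]
wrist_force: [-0.5, 0.7, 0.1]
gripper_width: 33.9
```

```bash
python3 - <<'E'
from h import *
c=grab('scene','s17');w=grab('wrist','w17');s=bot.get_state(); print(s['time'],s['tcp_pos'],s['wrist_force'],s['gripper_width'])
cv2.imwrite('pics/s17z.png',cv2.resize(c['img'][210:430,180:440],None,fx=3,fy=2.7,interpolation=cv2.INTER_CUBIC))
E
```

```text
18.15 [463.55983481 212.46330692 215.1224626 ] [ 0.50085308  0.73108695 -0.3433708 ] 34.57813611642598
```

View pics/s17z.png

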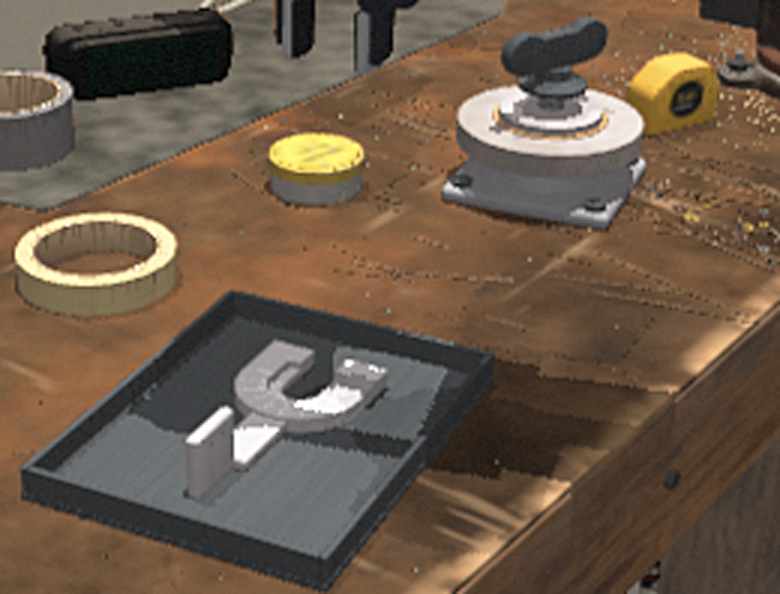

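View pics/w17.png

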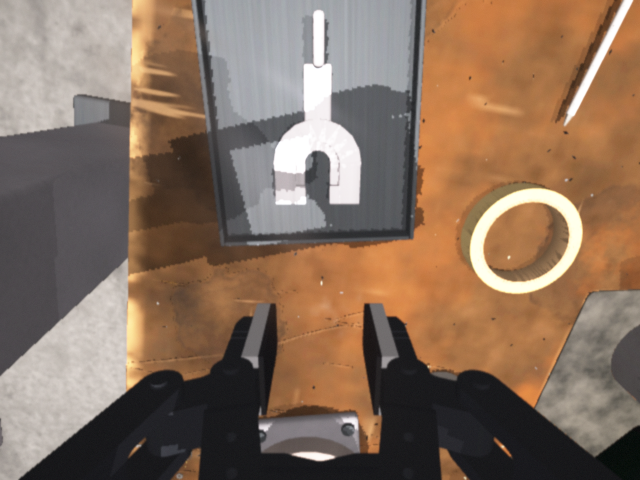

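The plate lies flat in the tray with its tab up. Its U end is at (275–360, 205), clear of the tray wall near row 240. The nut is on its stud, and the tin, the tape measure and the masking tape look unmoved. I hand in.

```bash
python3 - <<'E'
from h import *
a=load('scene0')['img'];b=load('s17')['img']
for n,(r,c) in dict(tape=((228,262),(392,422)),tin=((258,290),(266,304)),roll=((286,328),(182,242))).items():
    print(n,np.abs(a[r[0]:r[1],c[0]:c[1]].astype(int)-b[r[0]:r[1],c[0]:c[1]]).mean())
print(bot.hand_in())
E
```

```text
tape 2.4633986928104576
tin 12.35827850877193
roll 1.5011904761904762
the job is handed in; nothing more can be done
None
```

The horseshoe clamp plate is off the stand and lying flat in the steel tray. The job was handed in at about 18 s on the robot's clock.

- **Nut:** I turned it clockwise by 2.04 rad, never the other way. The tool rose 5.8 mm with it, which matches the thread, so it stands at about 2.0–2.2 and inside the safe range. It is still on its stud.
- **Plate:** I gripped it by the tab and drew it out level by about 96 mm. The pull stayed around 1 N. I carried it over the tray, lowered it until it touched (about 6–8 N), and then let go.
- **Last check:** The last pictures show the plate flat, well inside the tray walls, with the tab upright. The arm is clear, with wrist force near zero.
- **Things to leave alone:** The pixel comparison before and after shows almost no change around the tape measure and masking tape (mean difference 1.5–2.5). Around the tin it was larger, at 12. I put that down to the arm's shadow having moved, since the tin looks in the same place by eye and the arm never came near it, but I did not check this separately.
- **Accuracy:** The gripper's tilt had drifted to about 2° before I took the tab. I corrected it in free air, leaving about 1° at the grip. The tray's measured width came out 5–6 mm short of the stated 170 mm, well within the room around the plate.

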